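# Unload the whirler and lean the tiles to dry

### The job

Take the rubbed-down relief tiles (three or four of them) off the locked bench whirler. First slacken its brass centre nut: the notched corners and the engraved arrow mark a left-hand thread, so turn it clockwise, seen from above, until the line engraved on the nut stands at the pair of ticks on the clamp plate or a little past them; then draw every tile out from under the plate and lean it, leaf side up, on the drying rack, one short end on the base board behind the bead and its back against the rail, with a gap between tiles. When the whirler is empty, screw the nut back down anticlockwise until its line is at the single tick again, and see that the orange rubbing block is back in its tray; leave the other things on the bench alone.

Things in the scene. Friction and masses are not known exactly. Their poses are not given: they have to be found in the camera images.
- wheel: bench whirler: green cast pedestal, flat round steel head 300 mm across, locked. Origin on the spindle axis at bench level, z up; head top at z = 120 mm. On the head sits the clamp plate, an aluminium disc 92 mm across, 8 mm thick, that rises with the nut but does not turn; from the spindle its single tick points along the wheel's +x, its pair of ticks along -x
- nut (a joint): turn of the brass centre nut, 0 to 4.0 rad; grows turning clockwise from above, which unscrews it (left-hand): nut and plate rise 1.6 mm per rad. At 0 its line is at the single tick, the plate's underside 12.3 mm above the head, just on the tiles; at 3.14 it is at the pair of ticks, plate 5 mm higher. Stays where it is left; turns with about 0.12 N m
- nut_grip (a point): on the spindle axis at mid-height of the nut's hexagon (40 mm across flats, 28 mm high; under it a 3 mm collar 49 mm across, then the plate; above it the bare spindle end, 18 mm across, 21 mm proud when down). Turns with the nut: its x axis points along the engraved line, square to a flat, so flats face 0, 60, 120 ... degrees from it; z up
- rack: drying rack. Base board 150 (x) by 340 (y) by 14 mm; bead 8 mm high along the front, inner face at x = -50 mm; 12 mm round rail along y, centre at x = 16.5, z = 60.7 mm, held by three brackets behind it. Origin: centre of underside, +x away from the bead. A tile with its foot against the bead and back on the rail leans 43 degrees from level, its origin at x = -6, z = 48 mm
- tile1: fired terracotta relief tile, 100 (x) by 50 (y) by 12 mm (z), 0.12 kg, leaf relief on its +z face; origin: centre of its underside. Starts flat on the whirler's head like a spoke, its x axis pointing straight out from the spindle, its centre 88 mm from the spindle axis, 8 mm of its inner end under the clamp plate. None if absent at this start
- tile2: fired terracotta relief tile, 100 (x) by 50 (y) by 12 mm (z), 0.12 kg, leaf relief on its +z face; origin: centre of its underside. Starts flat on the whirler's head like a spoke, its x axis pointing straight out from the spindle, its centre 88 mm from the spindle axis, 8 mm of its inner end under the clamp plate. None if absent at this start
- tile3: fired terracotta relief tile, 100 (x) by 50 (y) by 12 mm (z), 0.12 kg, leaf relief on its +z face; origin: centre of its underside. Starts flat on the whirler's head like a spoke, its x axis pointing straight out from the spindle, its centre 88 mm from the spindle axis, 8 mm of its inner end under the clamp plate. None if absent at this start
- tile4: fired terracotta relief tile, 100 (x) by 50 (y) by 12 mm (z), 0.12 kg, leaf relief on its +z face; origin: centre of its underside. Starts flat on the whirler's head like a spoke, its x axis pointing straight out from the spindle, its centre 88 mm from the spindle axis, 8 mm of its inner end under the clamp plate. None if absent at this start
- block: rubbing block with orange plastic grip, 90 mm (x) by 40 mm (y, 36 mm at the grip) by 30 mm high, 0.16 kg, lying flat on the bench. Origin: centre of its underside
- tray: open wooden tray on the bench for the rubbing block, fixed, outside 100 mm (x) by 150 mm (y) by 24 mm high, walls and floor 5 mm. Origin: centre of its underside. Long side along its y
- jar_blue: blue underglaze jar, 54 mm across, 75 mm high. Not part of the job: leave it where it is. Origin: centre of its underside
- jar_red: red underglaze jar, 54 mm across, 75 mm high. Not part of the job: leave it where it is. Origin: centre of its underside
- carver: wooden-handled brush, 170 mm long, lying beyond the rack's left end. Not part of the job: leave it where it is. Origin: centre of its underside
- brushpot: terracotta pot of brushes, 76 mm across, about 200 mm high with the brushes. Not part of the job: leave it where it is. Origin: centre of its underside
- sponge: yellow sponge, 90 x 60 x 30 mm. Not part of the job: leave it where it is. Origin: centre of its underside
Things that resemble listed ones, but are neither listed nor needed, are in the scene too. There is more than one size of the block; the one meant has the size given above. Leave any pink or turquoise look-alike of the tile1 alone.

How it is judged:
On the way, in this order (a step that is already met when the one before it is completed fails the run):
1. the nut is turned clockwise to the pair of ticks while every tile still lies in its place on the head (value of joint nut above 2.95 rad and horizontal distance between each of tile1, tile2, tile3, tile4 and wheel below 0.12 m), for 0.2 s.
2. every tile leans on the drying rack, and the nut is still slack (angle between tile1's own z axis and vertical between 0.55 and 1.2 rad and x of tile1 in the frame of rack between -0.03 and 0.025 m and z of tile1 in the frame of rack between 0.037 and 0.064 m and y of tile1 in the frame of rack between -0.145 and 0.145 m and linear speed of each of tile1, tile2, tile3, tile4 below 0.02 m/s and angle between tile2's own z axis and vertical between 0.55 and 1.2 rad and x of tile2 in the frame of rack between -0.03 and 0.025 m and z of tile2 in the frame of rack between 0.037 and 0.064 m and y of tile2 in the frame of rack between -0.145 and 0.145 m and angle between tile3's own z axis and vertical between 0.55 and 1.2 rad and x of tile3 in the frame of rack between -0.03 and 0.025 m and z of tile3 in the frame of rack between 0.037 and 0.064 m and y of tile3 in the frame of rack between -0.145 and 0.145 m and angle between tile4's own z axis and vertical between 0.55 and 1.2 rad and x of tile4 in the frame of rack between -0.03 and 0.025 m and z of tile4 in the frame of rack between 0.037 and 0.064 m and y of tile4 in the frame of rack between -0.145 and 0.145 m and distance between tile1 and tile2 above 0.055 m and distance between each of tile1, tile2 and tile3 above 0.055 m and distance between each of tile1, tile2, tile3 and tile4 above 0.055 m and value of joint nut above 2.5 rad), for 0.3 s.
3. the nut is screwed back down, its line at the single tick (value of joint nut below 0.3 rad), for 0.2 s.
At the end, for the whole second after the job is handed in: every tile leans at rest on the rack, leaf side up, 32 to 69 degrees from level, its underside's centre 37 to 64 mm above the bench, tile centres 55 mm or more apart; nut within 0.3 rad of its single tick; rubbing block at rest in its tray; bystanders moved under 40 mm (angle between tile1's own z axis and vertical between 0.55 and 1.2 rad and x of tile1 in the frame of rack between -0.03 and 0.025 m and z of tile1 in the frame of rack between 0.037 and 0.064 m and y of tile1 in the frame of rack between -0.145 and 0.145 m and linear speed of each of tile1, tile2, tile3, tile4, block below 0.02 m/s and angle between tile2's own z axis and vertical between 0.55 and 1.2 rad and x of tile2 in the frame of rack between -0.03 and 0.025 m and z of tile2 in the frame of rack between 0.037 and 0.064 m and y of tile2 in the frame of rack between -0.145 and 0.145 m and angle between tile3's own z axis and vertical between 0.55 and 1.2 rad and x of tile3 in the frame of rack between -0.03 and 0.025 m and z of tile3 in the frame of rack between 0.037 and 0.064 m and y of tile3 in the frame of rack between -0.145 and 0.145 m and angle between tile4's own z axis and vertical between 0.55 and 1.2 rad and x of tile4 in the frame of rack between -0.03 and 0.025 m and z of tile4 in the frame of rack between 0.037 and 0.064 m and y of tile4 in the frame of rack between -0.145 and 0.145 m and distance between tile1 and tile2 above 0.055 m and distance between each of tile1, tile2 and tile3 above 0.055 m and distance between each of tile1, tile2, tile3 and tile4 above 0.055 m and x of block in the frame of tray between -0.045 and 0.045 m and y of block in the frame of tray between -0.07 and 0.07 m and z of block in the frame of tray below 0.03 m and value of joint nut below 0.3 rad); the robot touches nothing.
It fails at once if a bystander (jar, brush, brush pot, sponge) is pushed more than 40 mm out of its place (distance of any of jar_blue, jar_red, carver, brushpot, sponge from where it was at the start of the episode above 0.04 m).
Of tile1, tile2, tile3, tile4 only 3 to 4 are there at a start; the rules pass over those that are not, and their reading is None.
At some moment in a run one of block may be knocked a few centimetres aside while the robot is not near it.
Once in a run the grip may slacken for a moment while it holds something.
It also fails if it takes over 210 s, if anything falls off the work surface, if the arm or the gripper's body presses on something with over 40 N, if the wrist force passes 120 N, or if a joint passes its speed limit or range.

### The arm

A 7-joint arm with a two-finger parallel gripper is mounted at the origin on the work surface. World frame = base frame: x ahead of the robot, y to its left, z up, the work surface at z = 0. Lengths are in m, angles in rad, forces in N, time in s.
With the tool pointing down it reaches from about 0.425 to 0.95 m from the base axis. Payload 4.7 kg.
Tool frame: the origin (TCP) lies between the finger pads; the fingertips stand 25 mm ahead of it and the grasp point (between the pads) lies 6 mm ahead of it; z points along the fingers, y is the line along which they close (so a half turn about z gives the same grasp; the last joint's range is limited). The gripper opens to 85 mm and grips with 20 to 120 N. Pads are 22 mm wide; open, the fingers measure 114 mm over their backs; the gripper's body (76 mm by 85 mm) begins 54 mm behind the grasp point. The pads swing forward as they close: fully open they stand 13 mm farther back than shut.
Start: joints at [-1.35, 0.469, -0.049, 1.532, 0.024, 1.141, -0.082], TCP at [0.167, 0.654, 0.256] pointing down, gripper open.
Joint ranges: [-2.59, 2.59], [-0.33, 1.99], [-1.39, 1.29], [0.1, 2.45], [-1.04, 4.18], [0.21, 1.99], [-2.66, 2.66]. Speed limits (rad/s): [2.57, 2.57, 3.14, 3.14, 3.14, 3.14, 3.14].

### API

Orientations are given as a 3x3 rotation matrix whose columns are the frame's x, y, z axes.
In Python, from rig import * gives the robot as it stands. Calls block until the motion is done:
- movep(position, orientation): joint-space move of the TCP to a pose.
- move_l(position, attitude=None, feed=0.15, until_force=None): straight line of the TCP; attitude=None keeps the orientation; feed is the mean speed in m/s. With until_force (N) it stops when the force on the tool has changed by that much, and returns True; else False.
- move_joints(angles): joint-space move.
- command_gripper(opening, newtons=None): finger opening in m; newtons is the grip in N (None keeps the last); returns when the fingers have stopped.
- sleep(seconds).
- inverse_kinematics(position, orientation): joint angles nearest the present ones, or None.
- sense(): the state.
- camera(name): name is "scene" or "top" or "wrist"; returns (picture, depth): 480x640x3 uint8, red, green, blue; 480x640 float32, m along the optical axis (not along the pixel's ray), 0 where there is no reading.
- camera_params(name): a dict with "K" (3x3 intrinsics, pixels), "dist" ([k1, k2, p1, p2, k3] as OpenCV has them; the pictures are not rectified), "position" and "rotation" of the camera in the world; the wrist camera has in their place "tool_from_camera" (4x4, takes a point from camera to tool coordinates, whose origin is the TCP and whose axes are the flange's). Camera axes: x right, y down, z forward; pixel columns grow to the right and rows downward; lengths in m; the calibration is good to about 2 mm. A picture is of the moment at which its call begins: read the wrist's pose just before it. camera_params takes no time and is no camera call.
A pose or a line that the arm cannot do raises Unreachable and nothing moves.
- finish_job(): hands the job in; it is judged then, once.
The state is a dict: "time_s": time; "joint_pos": joint angles; "qd": joint speeds; "joint_efforts": joint torques, N m; "position": TCP position; "tcp_rot": TCP orientation; "wrist_force": force on the tool from outside, world axes, zero at the start; "ft_torque": the same for the moment, N m; "finger_gap": finger opening in m; "gripper_force": force on a finger pad.
Only numpy, scipy, OpenCV 4.12 (cv2) and the standard library are available. Lean on these libraries where they do the work, as an engineer would, in place of code of your own. Each camera call takes 0.05 s, during which the arm holds its last target. There are 200 camera calls.

## Working session

There is one attempt and no reset: what is moved stays moved. The work goes in short steps, each a Python script; the robot and the scene stay as the last script left them, time stands still between calls to the robot, and variables do not carry over. Pictures are saved under pics/ and viewed, at most 14 in all, crops included, and the job is handed in when it is done.

```bash
mkdir -p pics
cat > h.py <<'E'
from rig import *
import numpy as np, cv2
def world(name,st=None):
    p=camera_params(name); K=np.array(p["K"]);d=np.array(p["dist"],float)
    if "position" in p: R=np.array(p["rotation"]);t=np.array(p["position"])
    else:
        T=np.array(p["tool_from_camera"]);Rt=np.array(st["tcp_rot"]);tp=np.array(st["position"])
        R=Rt@T[:3,:3];t=Rt@T[:3,3]+tp
    return K,d,R,t
def cast(cam,px,z):
    K,d,R,t=cam
    u=cv2.undistortPoints(np.array(px,float).reshape(-1,1,2),K,d).reshape(-1,2)
    r=np.c_[u,np.ones(len(u))]@R.T
    return t+r*((z-t[2])/r[:,2])[:,None]
def proj(cam,P):
    K,d,R,t=cam
    return cv2.projectPoints((np.atleast_2d(P)-t)@R,np.zeros(3),np.zeros(3),K,d)[0].reshape(-1,2)
def cloud(cam,depth):
    K,d,R,t=cam
    v,u=np.mgrid[0:480,0:640]
    n=cv2.undistortPoints(np.c_[u.ravel(),v.ravel()].astype(float).reshape(-1,1,2),K,d).reshape(-1,2)
    return ((np.c_[n,np.ones(len(n))]*depth.reshape(-1,1))@R.T+t).reshape(480,640,3)
def save(n,im): cv2.imwrite("pics/"+n+".png",im[:,:,::-1])
def down(a):  # tool z down, tool x at angle a
    c,s=np.cos(a),np.sin(a)
    return np.array([[c,s,0],[s,-c,0],[0,0,-1.]])
E
python3 - <<'E'
from h import *
for n in("top","scene"):
    im,d=camera(n);save(n,im);np.savez("/tmp/"+n,im=im,d=d)
    p=camera_params(n);print(n,p["position"],np.round(p["rotation"],3).tolist(),np.round(p["K"],0).tolist())
print(camera_params("wrist")["tool_from_camera"])
print(sense()["tcp_rot"])
E
```

```text
top [0.41391203 0.04967225 1.38869944] [[0.029, -0.996, 0.086], [-1.0, -0.028, 0.011], [-0.009, -0.086, -0.996]] [[547.0, 0.0, 315.0], [0.0, 547.0, 244.0], [0.0, 0.0, 1.0]]
scene [1.48350867 1.03448491 1.23425673] [[-0.69, 0.464, -0.556], [0.724, 0.421, -0.546], [-0.019, -0.779, -0.627]] [[612.0, 0.0, 324.0], [0.0, 612.0, 227.0], [0.0, 0.0, 1.0]]
[[-1.68972708e-04 -9.64302880e-01 -2.64801674e-01  6.70619154e-02]
 [ 9.99999704e-01  3.59191133e-05 -7.68913427e-04 -3.79770594e-04]
 [ 7.50976873e-04 -2.64801725e-01  9.64302589e-01 -1.18287277e-01]
 [ 0.00000000e+00  0.00000000e+00  0.00000000e+00  1.00000000e+00]]
[[-9.68968311e-01  2.47184694e-01 -3.73733642e-04]
 [ 2.47184972e-01  9.68966907e-01 -1.65019384e-03]
 [-4.57671285e-05 -1.69136688e-03 -9.99998569e-01]]
```

View pics/top.png

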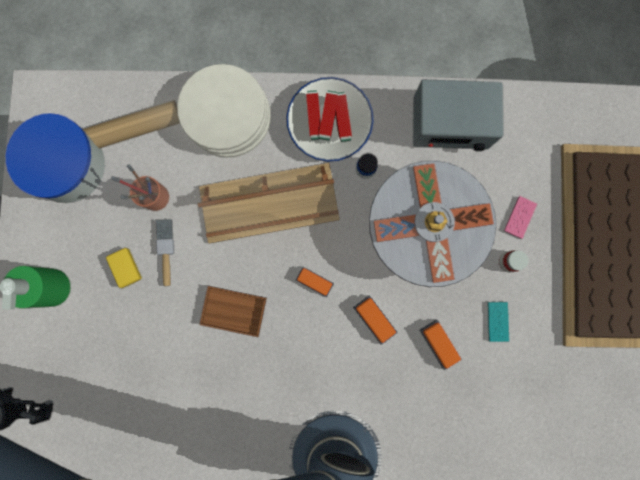

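View pics/scene.png

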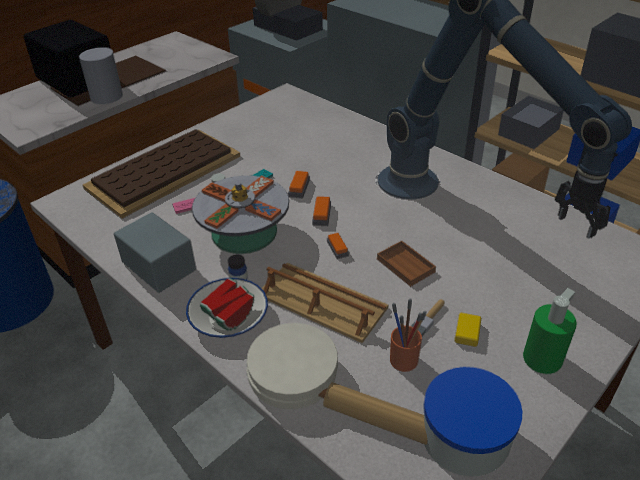

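The top picture shows the wheel at (434,223) with four tiles, and its nut at (435,219). The rack runs (200–340, 165–240) with its brackets on the far side. The tray at (233,311) is empty. There are three orange blocks, at (314,281), (376,320) and (440,344).

Run:
```python
from h import *
z=np.load("/tmp/top.npz");im,d=z["im"],z["d"];cam=world("top");C=cloud(cam,d)
hsv=cv2.cvtColor(im,cv2.COLOR_RGB2HSV)
m=((hsv[...,0]>5)&(hsv[...,0]<14)&(hsv[...,1]>190)&(hsv[...,2]>120)).astype(np.uint8)
n,l,s,c=cv2.connectedComponentsWithStats(m)
def rect(P): 
    (x,y),(w,h),a=cv2.minAreaRect(P[:,:2].astype(np.float32)*1000); return np.round([x,y,w,h,a],1)
for i in range(1,n):
    if s[i,4]>80:
        M=l==i; zz=np.median(C[M][:,2]); v,u=np.nonzero(M); Q=cast(cam,np.c_[u,v],zz)
        print("orange",c[i],s[i,4],zz,rect(Q))
# wheel: head at z .12 
M=(abs(C[...,2]-.120)<.006); v,u=np.nonzero(M)
sel=(u>360)&(u<505)&(v>150)&(v<295); Q=cast(cam,np.c_[u,v][sel],.12)
print("wheel",cv2.minEnclosingCircle(Q[:,:2].astype(np.float32)))
g=C[150:200:10,200:345:10]
# heights along rack
for zz0,zz1,nm in((.008,.018,"base"),(.058,.075,"rail")):
    M=(C[...,2]>zz0)&(C[...,2]<zz1);M[:160]=0;M[245:]=0;M[:,:195]=0;M[:,345:]=0
    P=C[M];print(nm,len(P),rect(P) if len(P) else 0)
M=(C[...,2]>.012)&(C[...,2]<.035);M[:280]=0;M[340:]=0;M[:,:195]=0;M[:,270:]=0
P=C[M];print("tray",rect(P))
print(np.round(C[185:245:4,265],3).tolist())
for n,(u,v) in dict(wt=(440,262),bt=(475,216),gt=(427,183),blt=(393,228)).items(): print(n,C[v,u],cast(cam,[(u,v)],.132))
x=cv2.resize(im[155:295,360:505],None,fx=4,fy=4,interpolation=2);save("w",x)
```

```text
orange [314.64912281 282.11403509] 342 0.029120158407644925 [436.3  63.8  77.6  29.9  65.1]
orange [375.35653409 319.72443182] 704 0.037674896275799674 [347.3 -89.1 102.9  41.3  38.3]
orange [441.55653451 345.26138032] 681 0.03755793965239396 [ 290.2 -252.8  102.5   40.5   32.3]
wheel ((0.5802964568138123, -0.21020884811878204), 0.1502247303724289)
base 5925 [646.2 179.7 197.3 366.6   6.7]
rail 762 [657.4 191.4  25.8 341.   11.7]
tray [357.7 266.3 150.9 101.1  80.4]
[[0.668, 0.19, 0.07], [0.659, 0.19, 0.068], [0.649, 0.19, 0.067], [0.649, 0.195, 0.011], [0.639, 0.195, 0.009], [0.628, 0.194, 0.011], [0.618, 0.194, 0.012], [0.607, 0.194, 0.012], [0.597, 0.193, 0.011], [0.587, 0.193, 0.014], [0.575, 0.191, 0.026], [0.566, 0.192, 0.013], [0.558, 0.193, -0.002], [0.548, 0.193, -0.005], [0.537, 0.192, 0.0]]
wt [ 0.48807149 -0.22589027  0.13105851] [[ 0.48801597 -0.22568398  0.132     ]]
bt [ 0.5970445  -0.30631942  0.1328206 ] [[ 0.59716416 -0.30655203  0.132     ]]
gt [ 0.67121073 -0.19355805  0.13344163] [[ 0.67150623 -0.1938374   0.132     ]]
blt [ 0.56422604 -0.11661398  0.12737199] [[ 0.56367452 -0.11600385  0.132     ]]
```

View pics/w.png

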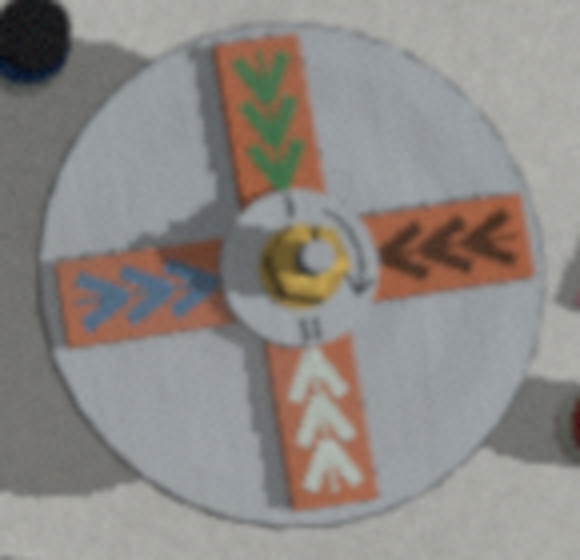

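The crop shows the single tick up at (290,210), the pair at (310,328) and four spoke tiles. That puts wheel +x about 9.8° left of world +x. By height, the small orange block is the 30 mm one. Next I move over the wheel and the rack for close looks.

Run:
```python
from h import *
s=sense();p=np.array(s["position"]);move_l([p[0],p[1],.40],feed=.3)
for nm,pos,a in(("rack",[.60,.18,.42],1.571+.29),("wheel",[.58,-.21,.42],1.22)):
    movep(pos,down(a)); s=sense(); im,d=camera("wrist"); save("wr_"+nm,im)
    np.savez("/tmp/wr_"+nm,im=im,d=d,pos=s["position"],rot=s["tcp_rot"]); print(s["time_s"],np.round(s["joint_pos"],2))
print(np.round(camera_params("wrist")["K"],0).tolist())
for ph in (1.218,1.218-3.3):
    q=inverse_kinematics([.58,-.21,.171],down(ph+np.pi/2)); print(ph,None if q is None else np.round(q,2))
```

```text
3.0167 [-0.73  0.31  0.51  1.44 -0.15  1.43  0.07]
4.5167 [-0.32  0.34  0.83  1.47 -0.26  1.44  0.17]
[[431.0, 0.0, 315.0], [0.0, 431.0, 244.0], [0.0, 0.0, 1.0]]
1.218 [-0.04  0.48  0.43  1.79 -0.24  0.93  1.72]
-2.082 [-0.42  0.68  1.06  1.81 -0.68  1.07 -1.19]
```

View pics/wr_rack.png

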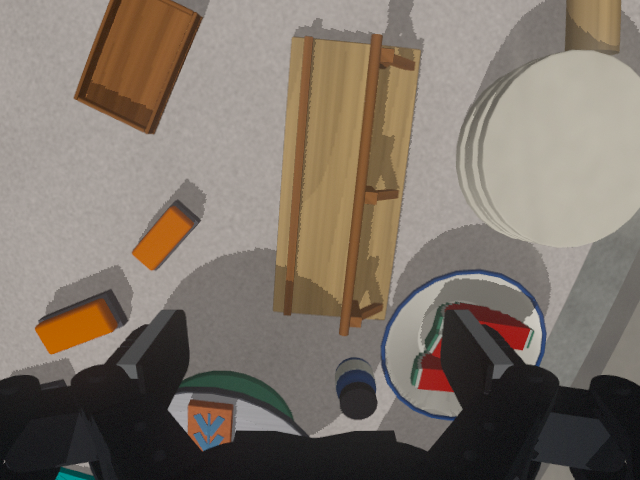

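View pics/wr_wheel.png

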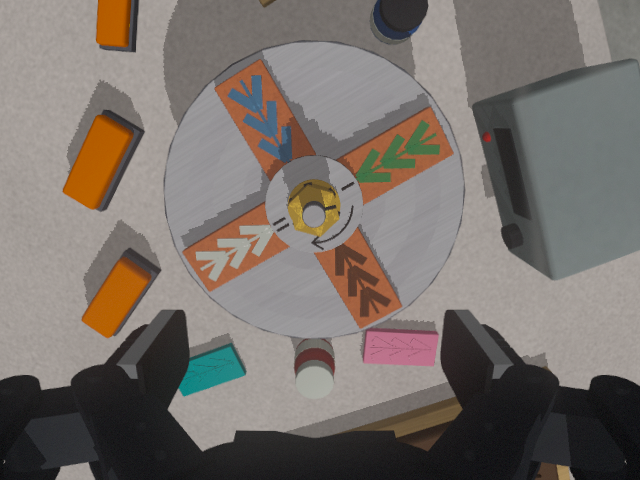

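The rack view shows base corners at about (292,38), (421,47), (387,320), (275,312) and rail ends at (376,35) and (345,334). The wheel view shows four tiles with outer corners near (432,108)/(454,152), (215,87)/(265,59), (185,248)/(212,292) and (361,328)/(401,306).

Run:
```python
from h import *
def ld(n):
    z=np.load("/tmp/wr_"+n+".npz");return z["im"],z["d"],world("wrist",{"position":z["pos"],"tcp_rot":z["rot"]})
im,d,cam=ld("rack")
B=cast(cam,[(292,38),(421,47),(387,320),(275,312)],.014)[:,:2]
R=cast(cam,[(376,35),(345,334)],.0607)[:,:2]
L=cast(cam,[(308,38),(288,315)],.022)[:,:2]
ang=lambda v:np.arctan2(v[1],v[0])
print("base c",B.mean(0),"len",np.linalg.norm(B[0]-B[3]),np.linalg.norm(B[0]-B[1]))
for n,v in(("b0",B[0]-B[3]),("b1",B[1]-B[2]),("rail",R[0]-R[1]),("bead",L[0]-L[1])): print(n,ang(v)-np.pi/2,np.linalg.norm(v))
print("rail c",R.mean(0),"bead c",L.mean(0))
O=cast(cam,[(196,201),(178,200),(133,252),(153,270)],.030)[:,:2];print("blk dims",np.linalg.norm(O[1]-O[2]),np.linalg.norm(O[2]-O[3]))
im,d,cam=ld("wheel")
c0=np.array([.58,-.21]);T={}
for n,pp in dict(g=[(432,108),(454,152)],bl=[(215,87),(265,59)],w=[(185,248),(212,292)],br=[(361,328),(401,306)]).items():
    Q=cast(cam,pp,.132)[:,:2];m=Q.mean(0);T[n]=m;e=Q[1]-Q[0]
    print(n,m,"r",np.linalg.norm(m-c0),"ang",ang(m-c0),"edge",(ang(e)%np.pi)-np.pi/2,np.linalg.norm(e))
print("centre",np.mean(list(T.values()),0))
t=cast(cam,[(348,187),(280,224)],.1403)[:,:2];print("ticks",t,ang(t[0]-t[1]),t.mean(0))
v,u=np.nonzero(cv2.inRange(im,(150,150,150),(255,255,255))) if 0 else (0,0)
C=cloud(cam,d);print("head z",np.median(C[70:110,330:400,2]),"nut top",C[190,313],"top z",C[212,313])
x=im[150:270,250:380];save("nut",cv2.resize(x,None,fx=4,fy=4,interpolation=2))
```

```text
base c [0.63528924 0.18513786] len 0.3381065263847052 0.1485182608284171
b0 0.21401080243381077 0.3381065263847052
b1 0.21716140401866402 0.3413711577364523
rail 0.21489535587220487 0.34083872694820166
bead 0.2117767489977127 0.3371761987388305
rail c [0.65049564 0.18784762] bead c [0.58022869 0.17269089]
blk dims 0.09095451245878941 0.03333181095427845
g [ 0.71490593 -0.18735887] r 0.13679265536646862 ang 0.16627938730217967 edge 0.18361057409602766 0.045933155282614165
bl [ 0.55672482 -0.07709563] r 0.13492703927620417 ang 1.7441654680428231 edge -1.44222556206637 0.051672796168321364
w [ 0.44716829 -0.23583064] r 0.1353199319746013 ang -2.949528320379385 edge 0.13005132807845632 0.052300161402619484
br [ 0.60351643 -0.34634901] r 0.13836211235839438 ang -1.4000042506501953 edge -1.369998438017845 0.04723438078872903
centre [ 0.58057887 -0.21165854]
ticks [[ 0.61427655 -0.2065298 ]
 [ 0.54245261 -0.2179093 ]] 0.15712999394193763 [ 0.57836458 -0.21221955]
head z 0.12101577531993468 nut top [ 0.58457153 -0.19375654  0.17337114] top z [ 0.57950376 -0.20797606  0.1934991 ]
```

View pics/nut.png

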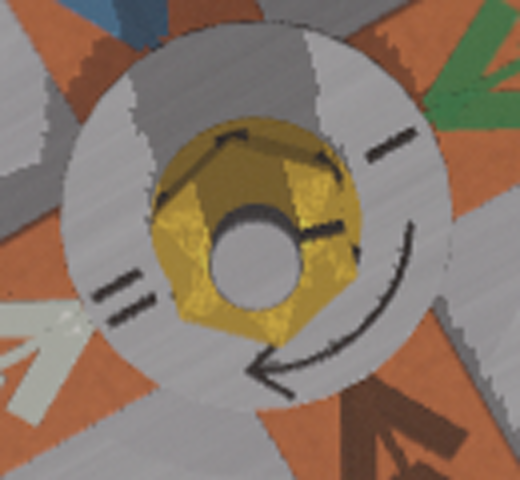

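The nut line, at (320,232) in the crop, sits about 15° clockwise of the single tick. The nut therefore starts near 0.25 rad, and I'll measure it exactly before turning.

```bash
cat >> h.py <<'E'
WC=np.array([.580,-.2105]);WA=.171
E
python3 - <<'E'
from h import *
z=np.load("/tmp/wr_wheel.npz");cam=world("wrist",{"position":z["pos"],"tcp_rot":z["rot"]})
f=lambda x,y:(250+x/4,150+y/4)
L=cast(cam,[f(300,238),f(342,226)],.1713)[:,:2];H=cast(cam,[f(340,168),f(357,275),f(155,215),f(180,320)],.1713)[:,:2]
A=lambda v:np.arctan2(v[1],v[0])
la=A(L[1]-L[0]);hs=[A(H[0]-H[1])-np.pi/2,A(H[2]-H[3])-np.pi/2];rad=A(L.mean(0)-WC)
print("line",la,"flats",hs,"radial",rad,"tick",WA)
n0=np.mean([la]+hs);nut0=WA-n0
print("nut0",nut0)
phi=n0+2*np.pi/3 if n0<-.6 else n0+np.pi/3
movep([*WC,.26],down(phi+np.pi/2)); move_l([*WC,.173],feed=.1)
command_gripper(.030,50);s=sense();print(s["finger_gap"],s["position"],s["wrist_force"])
turn=3.3-max(nut0,0)
R=np.array(s["tcp_rot"]);q=np.array(inverse_kinematics([*WC,.173+.0016*turn],R))
q[6]-=turn; print(np.round(s["joint_pos"],2),np.round(q,2))
move_joints(q);s=sense();print(s["time_s"],s["finger_gap"],s["wrist_force"],s["position"])
command_gripper(.085);p=s["position"];move_l([p[0],p[1],.30],feed=.2)
movep([.58,-.21,.42],down(1.22));s=sense();im,d=camera("wrist");save("nut2",cv2.resize(im[140:280,240:390],None,fx=4,fy=4,interpolation=2))
np.savez("/tmp/wr_wheel2",im=im,d=d,pos=s["position"],rot=s["tcp_rot"])
E
```

```text
line -0.06329076752217 flats [np.float64(-0.1786986082020079), np.float64(-0.13009679902485494)] radial -0.2446341531769365 tick 0.171
nut0 0.2950287249163443
0.03921055341475239 [ 0.57969691 -0.21125569  0.17374599] [-3.57709118 -1.28306806  4.58338432]
[-0.08  0.49  0.49  1.79 -0.28  0.94  1.45] [-0.08  0.48  0.49  1.78 -0.27  0.95 -1.55]
9.7417 0.03919752376914814 [-6.62714909  1.90983922  9.03479664] [ 0.57837744 -0.21044438  0.17851044]
```

View pics/nut2.png

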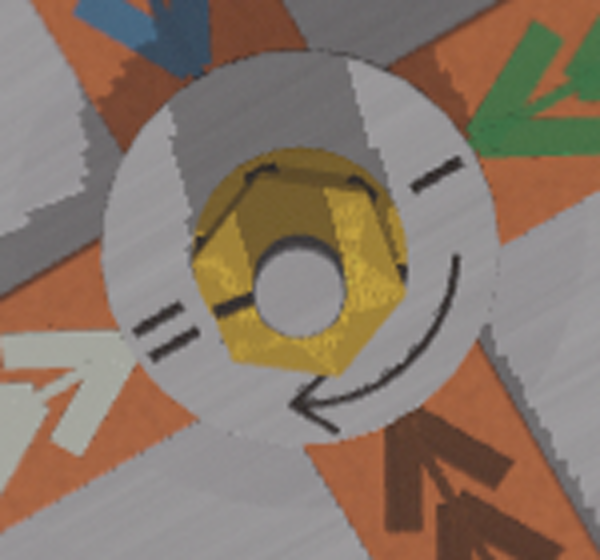

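The nut line at (235,305) now points at the pair of ticks, so the nut is slack, and all four tiles are in place. Next I check reachability for picking and leaning.

```bash
cat >> h.py <<'E'
RC=np.array([.6353,.1851]);RA=.214
ANG={k:WA+v for k,v in dict(g=0,bl=np.pi/2,w=np.pi,br=-np.pi/2).items()}
def pick(k,sgn,r=.090,z=.1455):
    th=ANG[k];o=np.array([np.cos(th),np.sin(th)])
    return np.array([*(WC+r*o),z]),down(th+(0 if sgn>0 else np.pi)),np.array([*o,0])
def place(y,sgn,e=.002,lean=np.radians(43),dx=.002,dz=.002,tz=.0255):
    # sgn: tool x up the slope (+) or down (-); e offset of TCP from tile centre along tool x
    Rr=np.array([[np.cos(RA),-np.sin(RA),0],[np.sin(RA),np.cos(RA),0],[0,0,1]])
    c,s=np.cos(lean),np.sin(lean)
    up=np.array([c,0,s]);n=np.array([-s,0,c])
    X=up*sgn;Z=-n;Y=np.cross(Z,X)
    p=np.array([-.006+dx,y,.048+dz])+tz*n+e*X
    return Rr@p+np.array([*RC,0]),Rr@np.c_[X,Y,Z],Rr@n
E
python3 - <<'E'
from h import *
f=lambda q:"None" if q is None else np.round(q,2)
for k in ANG:
    for s in(1,-1):
        p,R,o=pick(k,s);print(k,s,f(inverse_kinematics(p,R)))
for y in(-.135,-.045,.045,.135):
    for s in(1,-1):
        p,R,n=place(y,s);print(y,s,f(inverse_kinematics(p,R)),f(inverse_kinematics(p+[0,0,.08],R)))
E
```

```text
g 1 [-0.    0.62  0.34  1.6  -0.24  0.97 -0.99]
g -1 [ 0.32  0.61 -0.15  1.58  0.1   0.97  1.88]
bl 1 [ 0.07  0.43  0.09  1.88 -0.05  0.83  0.36]
bl -1 [-0.29  0.48  0.57  1.91 -0.34  0.85 -2.51]
w 1 [ 0.42  0.38 -0.08  1.96  0.04  0.8   2.05]
w -1 [ 0.07  0.39  0.36  1.98 -0.19  0.8  -0.87]
br 1 [-0.03  0.63  0.65  1.69 -0.45  0.97 -2.19]
br -1 [ 0.29  0.56  0.16  1.67 -0.11  0.92  0.66]
-0.135 1 [ 0.52  0.7  -0.79  2.19  2.45  0.48  2.59] [ 0.38  0.45 -0.6   2.17  2.42  0.23  2.49]
-0.135 -1 [ 0.76  0.95 -1.18  2.19  2.2   0.73 -0.1 ] [ 0.78  0.71 -1.17  2.16  1.97  0.54 -0.02]
-0.045 1 [ 0.18  0.62 -0.61  2.22  2.43  0.52  2.36] [ 0.04  0.41 -0.42  2.2   2.31  0.29  2.39]
-0.045 -1 [ 0.57  0.94 -1.18  2.21  2.18  0.87 -0.24] [ 0.59  0.7  -1.17  2.18  1.96  0.67 -0.17]
0.045 1 [-0.16  0.59 -0.42  2.21  2.33  0.53  2.24] [-0.46  0.39 -0.05  2.2   2.23  0.27  2.25]
0.045 -1 [ 0.37  0.95 -1.18  2.19  2.12  1.   -0.34] [ 0.38  0.72 -1.18  2.16  1.91  0.82 -0.26]
0.135 1 [-0.49  0.58 -0.24  2.16  2.17  0.51  2.2 ] [-0.79  0.42  0.13  2.15  1.95  0.28  2.37]
0.135 -1 [ 0.06  0.84 -0.99  2.13  2.04  0.94 -0.51] [-0.63  0.42 -0.07  2.14  1.89  0.36 -0.69]
```

Run:
```python
from h import *
p,R,o=pick("bl",1);movep([p[0],p[1],.34],R)
q0=np.array(sense()["joint_pos"])
for s in(-1,1):
    p,R,n=place(.135,s);q1=inverse_kinematics(p+[0,0,.10],R)
    print(s,np.round(q1,2))
    if q1 is None: continue
    q1=np.array(q1)
    for f in(.2,.4,.6,.8,1):
        move_joints(q0+f*(q1-q0));S=sense();print(f,np.round(S["position"],3),"z",np.round(np.array(S["tcp_rot"])[:,2],2),"x",np.round(np.array(S["tcp_rot"])[:,0],2),round(S["time_s"],1))
    try: move_l(p+[0,0,.02],feed=.2);print("down ok");move_l(p+[0,0,.10],feed=.2)
    except Exception as e: print(repr(e))
    move_joints(q0)
```

```text
-1 [-0.93  0.39  0.29  2.15  1.88  0.22 -0.72]
0.2 [ 0.599 -0.121  0.3  ] z [ 0.1  -0.33 -0.94] x [-0.28  0.89 -0.35] 13.5
0.4 [ 0.651 -0.073  0.285] z [ 0.35 -0.49 -0.8 ] x [-0.41  0.69 -0.6 ] 13.9
0.6 [0.688 0.033 0.268] z [ 0.61 -0.4  -0.68] x [-0.53  0.44 -0.73] 14.5
0.8 [0.673 0.177 0.23 ] z [ 0.74 -0.14 -0.65] x [-0.63  0.16 -0.76] 15.1
1 [0.586 0.31  0.169] z [ 0.67  0.14 -0.73] x [-0.71 -0.15 -0.68] 15.9
down ok
1 [-0.8   0.38  0.14  2.14  1.79  0.27  2.54]
0.2 [ 0.596 -0.114  0.299] z [ 0.09 -0.31 -0.95] x [-0.8   0.54 -0.26] 19.3
0.4 [ 0.644 -0.068  0.281] z [ 0.32 -0.46 -0.82] x [-0.93 -0.3  -0.19] 19.8
0.6 [0.68  0.034 0.262] z [ 0.58 -0.4  -0.72] x [-0.39 -0.9   0.18] 20.3
0.8 [0.669 0.174 0.227] z [ 0.72 -0.15 -0.68] x [ 0.4  -0.71  0.58] 21.0
1 [0.589 0.311 0.171] z [ 0.67  0.14 -0.73] x [0.71 0.15 0.68] 21.7
down ok
```

```bash
cat >> h.py <<'E'
PS=dict(bl=1,g=1,w=-1,br=-1)
def take(k):
    s=PS[k];p,R,o=pick(k,s)
    movep(p+[0,0,.20],R);command_gripper(.066,45)
    move_l(p+[0,0,.02],feed=.25);hit=move_l(p,feed=.05,until_force=8)
    command_gripper(.03,45);S=sense();print(k,"hit",hit,"gap",round(S["finger_gap"],4),"z",S["position"][2],np.round(S["wrist_force"],1))
    z0=S["position"][2]; p=np.array(S["position"])
    move_l(p+[0,0,.002],feed=.05);move_l(p+[0,0,.002]+.022*o,feed=.06)
    move_l(p+[0,0,.15]+.022*o,feed=.2);S=sense();print("gap up",round(S["finger_gap"],4),S["gripper_force"],S["time_s"]);return z0-.120
def lean(y,tz,k):
    p,R,n=place(y,-1,e=.002*PS[k],tz=tz)
    movep(p+[0,0,.10],R);print("gap",round(sense()["finger_gap"],4))
    move_l(p+[0,0,.012],feed=.2);hit=move_l(p+[0,0,-.008],feed=.03,until_force=4)
    S=sense();print("hit",hit,np.round(np.array(S["position"])-p,4),"gap",round(S["finger_gap"],4),np.round(S["wrist_force"],1))
    command_gripper(.064);move_l(np.array(S["position"])+.06*n,feed=.15);print("t",sense()["time_s"])
def look(nm,pos=[.56,.15,.40],a=1.571+.29):
    movep(pos,down(a));S=sense();im,d=camera("wrist");save(nm,im);np.savez("/tmp/"+nm,im=im,d=d,pos=S["position"],rot=S["tcp_rot"])
    return im,d,world("wrist",S)
E
python3 - <<'E'
from h import *
tz=take("bl")
if sense()["finger_gap"]>.045:
    lean(.135,tz,"bl");look("l1")
E
```

```text
bl hit False gap 0.0485 z 0.1460303593578322 [0.4 0.1 2.3]
gap up 0.0483 47.38295137882233 28.7333
gap 0.0488
hit True [ 0.      0.0004 -0.0003] gap 0.0485 [-3.  -0.3  4.5]
t 32.3417
```

View pics/l1.png

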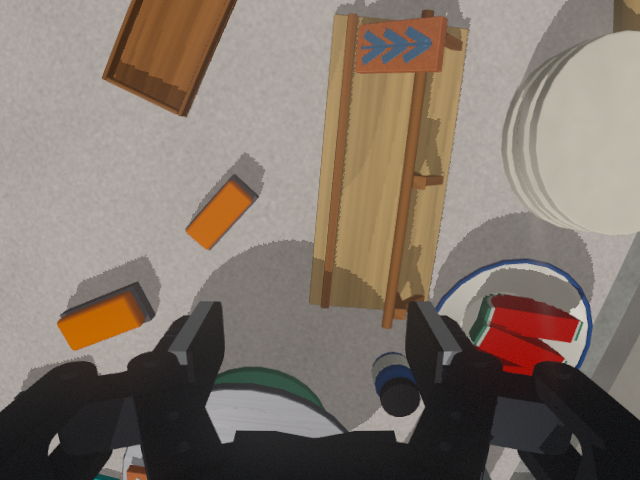

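The blue tile leans at (400,45) behind the bead and on the rail. Next are the other three, stopping if the grip is lost.

Run:
```python
from h import *
for k,y in(("w",.045),("g",-.045),("br",-.135)):
    tz=take(k)
    if sense()["finger_gap"]<.045: print("LOST");break
    lean(y,tz,k)
im,d,cam=look("l2")
```

```text
w hit False gap 0.0485 z 0.1460554565229637 [-0.7 -0.6  2.8]
gap up 0.0487 46.971609592437744 39.2167
gap 0.0487
hit True [0.0002 0.     0.0007] gap 0.0486 [-0.8 -1.4  4. ]
t 42.9167
g hit False gap 0.0485 z 0.14614229155027222 [-0.1 -0.3  2.6]
gap up 0.0486 47.546764612197876 48.25
gap 0.0488
hit True [ 0.0003 -0.      0.0009] gap 0.0485 [-2.  -1.   4.6]
t 51.5
br hit False gap 0.0482 z 0.1460939626276596 [ 0.4 -0.1  2.3]
gap up 0.0486 47.43561029434204 56.8417
gap 0.0489
hit True [ 0.0004 -0.0001  0.0019] gap 0.0487 [-2.4 -1.1  4.4]
t 60.25
```

View pics/l2.png

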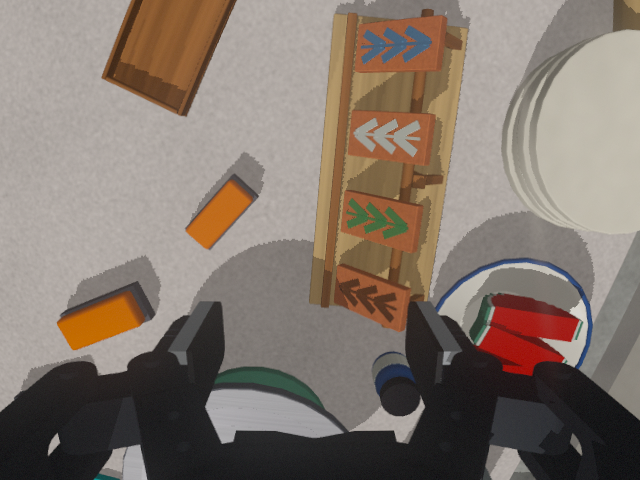

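All four tiles lean on the rack, with green (382,221) and brown (372,297) slightly skewed. I'll check their rack coordinates, then screw the nut down.

```bash
cat >> h.py <<'E'
def tocoord(P,c=RC,a=RA):
    v=np.asarray(P)[:2]-c;return np.array([np.cos(a)*v[0]+np.sin(a)*v[1],-np.sin(a)*v[0]+np.cos(a)*v[1],P[2]])
E
python3 - <<'E'
from h import *
z=np.load("/tmp/l2.npz");cam=world("wrist",{"position":z["pos"],"tcp_rot":z["rot"]});C=cloud(cam,z["d"]);hsv=cv2.cvtColor(z["im"],cv2.COLOR_RGB2HSV)
for n,pp in dict(bl=[(361,18),(447,17),(443,71),(357,73)],w=[(351,110),(434,114),(432,164),(350,158)],g=[(346,190),(422,205),(416,252),(341,233)],br=[(341,265),(410,287),(403,331),(336,302)]).items():
    poly=np.zeros((480,640),np.uint8);cv2.fillPoly(poly,[np.array(pp)],1);poly=cv2.erode(poly,np.ones((7,7)))
    P=C[poly>0];c=P.mean(0);u,s,v=np.linalg.svd(P-c,full_matrices=False);nn=v[2]*np.sign(v[2][2])
    o=c-.0125*nn;print(n,np.round(tocoord(o),3),"tilt",round(np.degrees(np.arccos(nn[2])),1))
# nut down
n0=-.124-3.005;phi=n0+np.pi/3   # tool y angle now = previous final angle
movep([*WC,.27],down(phi+np.pi/2));print(np.round(sense()["joint_pos"],2))
q=sense()["joint_pos"]
E
```

```text
bl [-0.005  0.122  0.063] tilt 77.2
w [-0.008  0.056  0.066] tilt 89.4
g [-0.004 -0.033  0.062] tilt 73.2
br [-0.003 -0.121  0.064] tilt 69.3
[ 0.43  0.37 -0.2   1.65  0.08  1.12 -1.87]
```

Run:
```python
from h import *
z=np.load("/tmp/l2.npz");cam=world("wrist",{"position":z["pos"],"tcp_rot":z["rot"]});C=cloud(cam,z["d"])
for n,pp in dict(bl=[(361,18),(447,17),(443,71),(357,73)],w=[(351,110),(434,114),(432,164),(350,158)],g=[(346,190),(422,205),(416,252),(341,233)],br=[(341,265),(410,287),(403,331),(336,302)]).items():
    q=np.array(pp,float);ft=tocoord(cast(cam,[(q[0]+q[3])/2],.023)[0]);hd=tocoord(cast(cam,[(q[1]+q[2])/2],.091)[0])
    m=q.mean(0).astype(int);print(n,np.round((ft+hd)/2,3),"foot",ft[:2].round(3),"head",hd[:2].round(3),"depth z mid",C[m[1],m[0],2])
move_l([*WC,.178],feed=.1);command_gripper(.030,50);s=sense();print(s["finger_gap"],s["wrist_force"],s["position"])
t=3.15;R=np.array(s["tcp_rot"]);q=np.array(inverse_kinematics([*WC,.178-.0016*t],R));q[6]+=t
print(np.round(q,2));move_joints(q);s=sense();print(s["time_s"],s["finger_gap"],s["wrist_force"],s["ft_torque"])
command_gripper(.085);p=s["position"];move_l([p[0],p[1],.30],feed=.2)
im,d,cam=look("nut3",[.58,-.21,.42],1.22);save("nut3c",cv2.resize(im[140:280,240:390],None,fx=4,fy=4,interpolation=2))
```

```text
bl [-0.007  0.136  0.057] foot [-0.045  0.138] head [0.03  0.134] depth z mid 0.06763684111771029
w [-0.008  0.044  0.057] foot [-0.045  0.043] head [0.03  0.046] depth z mid 0.06610540309809376
g [-0.009 -0.045  0.057] foot [-0.045 -0.046] head [ 0.028 -0.044] depth z mid 0.06602307354631942
br [-0.008 -0.135  0.057] foot [-0.043 -0.135] head [ 0.027 -0.134] depth z mid 0.06458283655732489
0.039037707100543204 [-2.0450387  -0.43886336  6.24482247] [ 0.58002797 -0.2113376   0.17913169]
[ 0.42  0.46 -0.19  1.76  0.11  0.93  1.25]
67.7083 0.03937345837827325 [-8.34182973  1.05111426  9.5581024 ] [ 0.36628886  1.68903924 -0.03237919]
```

View pics/nut3c.png

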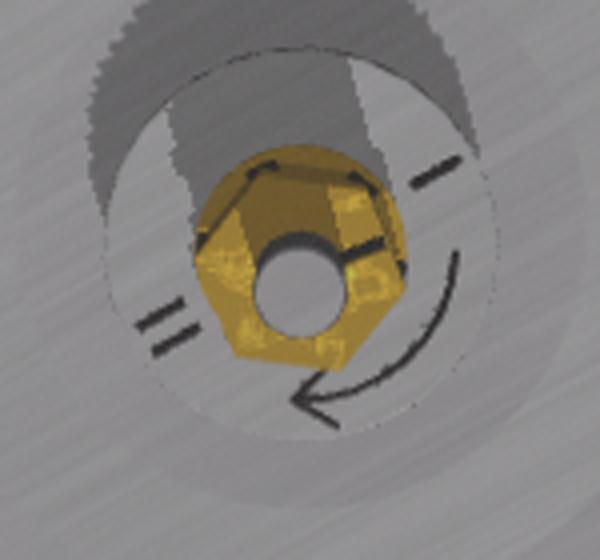

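The nut line at (365,247) stands a few degrees short of the single tick, about 0.15 rad, and the wheel is empty. The tile centres came out at rack y = 0.136, 0.044, −0.045 and −0.135. Now the rubbing block.

```bash
cat > blk.py <<'E'
from h import *
def blocks(im,cam,z=.03):
    hsv=cv2.cvtColor(im,cv2.COLOR_RGB2HSV)
    m=((hsv[...,0]>5)&(hsv[...,0]<17)&(hsv[...,1]>200)&(hsv[...,2]>110)).astype(np.uint8);m[330:]=0
    n,l,s,c=cv2.connectedComponentsWithStats(m)
    out=[]
    for i in range(1,n):
        if s[i,4]<500: continue
        v,u=np.nonzero(l==i);Q=cast(cam,np.c_[u,v],z)[:,:2]
        r=cv2.minAreaRect((Q*1000).astype(np.float32));b=cv2.boxPoints(r)
        e=[b[1]-b[0],b[2]-b[1]];e=e[0] if np.linalg.norm(e[0])>np.linalg.norm(e[1]) else e[1]
        out.append((np.array(r[0])/1000,sorted(r[1]),np.arctan2(e[1],e[0])%np.pi))
    return out
E
python3 - <<'E'
from blk import *
im,d,cam=look("b1",[.46,.07,.32],1.571+.15)
for b in blocks(im,cam): print(b)
im,d,cam=look("t1",[.42,.26,.32],1.571+.5)
for b in blocks(im,cam): print("t",b)
save("bt",np.hstack([cv2.resize(np.load("/tmp/b1.npz")["im"],(400,300)),cv2.resize(im,(400,300))]))
E
```

```text
(array([0.46055209, 0.08459026]), [33.30340576171875, 80.4813232421875], np.float32(1.0986563))
(array([ 0.36980908, -0.06645012]), [36.32476043701172, 49.0741081237793], np.float32(0.15811408))
```

View pics/bt.png

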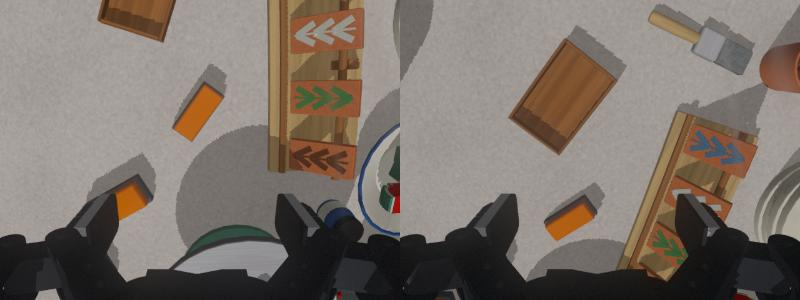

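The left view shows the block alone, at (198,112), knocked about 3 cm from its first place. The right view shows the empty tray, with corners near (565,40), (622,82), (560,155) and (509,118).

Run:
```python
from blk import *
z=np.load("/tmp/t1.npz");cam=world("wrist",{"position":z["pos"],"tcp_rot":z["rot"]})
T=cast(cam,[(264,64),(355,131),(256,248),(174,189)],.024)[:,:2];tc=T.mean(0);e=T[1]-T[2]
ta=np.arctan2(e[1],e[0])%np.pi;print("tray",tc,ta,np.linalg.norm(e),np.linalg.norm(T[0]-T[1]))
tc=(tc+[.3577,.2663])/2
im,d,cam=look("b2",[.46,.07,.32],1.571+.15)
b=min(blocks(im,cam),key=lambda b:np.hypot(*(b[0]-[.46,.085])));print(b)
c,_,a=b
movep([*c,.20],down(a));command_gripper(.068,50);move_l([*c,.06],feed=.2);print("hit",move_l([*c,.039],feed=.05,until_force=8))
command_gripper(.02,50);s=sense();print("gap",s["finger_gap"],s["wrist_force"])
move_l([*c,.16],feed=.2);print("gap",sense()["finger_gap"])
movep([*tc,.16],down(ta));print("gap",sense()["finger_gap"])
move_l([*tc,.06],feed=.2);print("hit",move_l([*tc,.043],feed=.04,until_force=5));s=sense();print(s["position"],s["finger_gap"])
command_gripper(.052);move_l([*tc,.20],feed=.2)
im,d,cam=look("t2",[.42,.26,.32],1.571+.5)
for b in blocks(im,cam): print("t",b)
print(sense()["time_s"]);save("t2s",cv2.resize(im,(400,300)))
```

```text
tray [0.35877533 0.26459076] 1.3646101239589994 0.1494127746511061 0.10328290911615472
(array([0.46054944, 0.08457288]), [33.33583068847656, 80.55762481689453], np.float32(1.1027743))
hit False
gap 0.035161637971237274 [-0.42586415 -0.61995324  3.94074472]
gap 0.03504153796401905
gap 0.034674905840016174
hit True
[0.35864849 0.26560184 0.04440092] 0.03496182406900674
t (array([0.35842145, 0.26550092]), [35.29029083251953, 83.99473571777344], np.float32(1.3634645))
80.85
```

View pics/t2s.png

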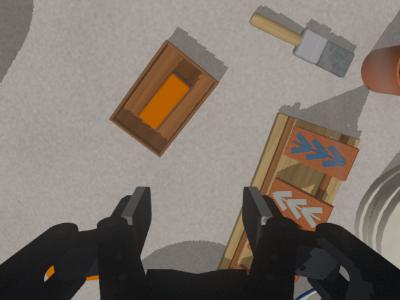

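The block lies centred in the tray at (165,102). One last look at the rack and nut before handing in.

Run:
```python
from h import *
im,d,cam=look("f1",[.50,.0,.42],1.571)
a=cv2.resize(im,(400,300));im2,_=camera("top")
save("fin",np.hstack([a,im2[130:370,180:500][:,:,:].copy() if 0 else cv2.resize(im2[130:370,190:510],(400,300))]))
```

```text
(no output)
```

View pics/fin.png

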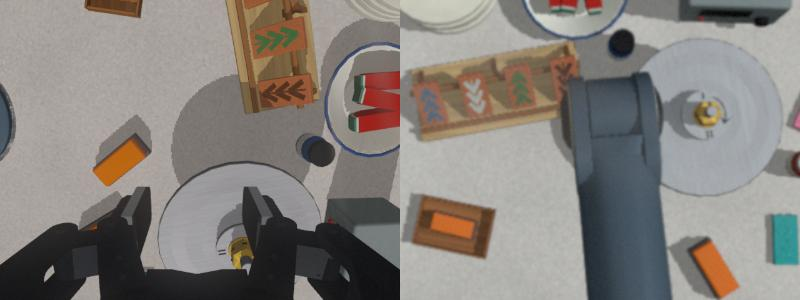

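All four tiles lean on the rack, at (430,103), (474,95), (519,86) and (563,75). The block is in its tray at (452,227), and the whirler is empty.

```bash
python3 -c "
from rig import *
print(finish_job())"
```

```text
the job is handed in; nothing more can be done
None
```

The job is handed in, with no verdict returned: all four tiles lean leaf side up on the rack with gaps, the nut is screwed back to about 0.15 rad from the single tick (read from a picture), the orange block is in its tray, and I saw no bystander moved.

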